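Tip the chopping board onto its feet and hold it down

TASK

The small wooden chopping board stands on its long edge: push it over with the fingertips so that it comes to lie on its four rubber feet, grooved face up, about where it stands. Then press down on the middle of the board with the fingertips, and finish the program while still holding it down like that. Do not grip or lift the board, and leave the salt shaker, the bottle and the mug round it where they stand.

Things in the scene. Friction and masses are not known exactly. Their poses are not given: they have to be found in the camera images.
- board: Loose pale wood board, 200 x 130 x 18 mm, 0.25 to 0.5 kg, standing free on a long edge, 130 mm high, at any yaw. One face has a thin dark rectangular groove near the rim, the other four round black rubber feet, 18 mm wide, 6 mm thick, near the corners. Origin: middle of the edge it stands on. +x: straight out of the grooved face (level at first, up at the end), y along its length, +z up at first.
- board_mid (a point): Centre of the board, 65 mm above the worktop at the start, 15 mm when it lies on its feet; the grooved face is 9 mm from it along the board's +x, so 24 mm above the worktop when it lies. A push high on the grooved face leans the board; past about 8 degrees (15 mm at 105 mm height) it topples by itself, away from the push.
- board_edge (a point): Middle of the long edge on which the board stands at the start (the same point as the board's origin). A slot 14 x 50 mm goes through the board near one short end, 84 mm from this point along its +y.
- salt: Loose glass salt shaker with grey cap, 44 mm wide, 90 mm high, bystander. Origin: centre of its underside, z up. It stands either 125 to 145 mm in front of the grooved face or 160 to 175 mm sideways of the board's middle, beside one short end (changing places with the bottle).
- bottle: Loose white bottle with white screw cap, 57 mm wide, 122 mm high, bystander. Origin: centre of its underside, z up. It stands in the other of the two places named for the salt shaker.
- mug: Loose white mug, 78 mm wide, 112 mm with its handle, 99 mm high, bystander. Origin: centre of its underside, z up. It stands about 175 mm sideways of the board's middle, beside its other short end.

How it is judged:
By the outcome, as a careful person would: the job done as asked, in the order asked, and still so for the second after the job is handed in, while the arm keeps its last pose, push and grip.
It also fails if it takes over 35 s, if anything falls off the work surface, if the arm or the gripper's body presses on something with over 40 N, if the wrist force passes 120 N, or if a joint passes its speed limit or range.

ROBOT

A 6-joint arm with a two-finger parallel gripper is mounted at the origin on a cart in front of the work surface, level with it; the furniture and walls round the work are solid. World frame = base frame: x ahead of the robot, y to its left, z up, the work surface at z = 0. Lengths are in m, angles in rad, forces in N, time in s.
With the tool pointing down it reaches from about 0.3 to 0.875 m from the base axis. Payload 6.4 kg.
Tool frame: the origin (TCP) lies midway between the tips of the shut fingers; the grasp point (between the pads) lies 19 mm behind it; z points along the fingers, y is the line along which they close (so a half turn about z gives the same grasp; the last joint's range is limited). The gripper opens to 85 mm and grips with 20 to 120 N. Pads are 22 mm wide; open, the fingers measure 114 mm over their backs; the gripper's body (76 mm by 85 mm) begins 54 mm behind the grasp point. The pads swing forward as they close: fully open they stand 13 mm farther back than shut.
Start: joints at [-1.438, 0.181, 1.607, -0, 1.354, -0.206], TCP at [0.191, -0.542, 0.231] pointing down, gripper open.
Joint ranges: [-2.99, 2.99], [-0.89, 2.07], [0.3, 2.58], [-1.14, 4.28], [0, 2.63], [-3.12, 3.12]. Speed limits (rad/s): [2.57, 2.57, 3.01, 3.14, 3.14, 3.14].

INTERFACE

Orientations are given as a unit quaternion [w, x, y, z].
In Python, from bench import ctrl gives the robot as it stands.
- The arm moves only by the tool send_rows, never from a script. Its argument "motion" is a list of rows, each a list of 7 numbers: the turn, a rotation vector about the tool's x, y, z in degrees, then the shift along the tool's x, y, z in mm, then the closure, from -1 (fully open) to 1 (shut). In form: [[rx, ry, rz, tx, ty, tz, grip], ...]. A call has exactly 10 rows; each row shifts and turns the commanded pose from where the row before left it, along the tool's axes as they then stand; what a row does not reach is not made up. A row lasts 1/10 s, in which the tool goes at most 50 mm and 8.59 degrees, less where a joint would pass 70% of its speed; a pose out of reach is approached as far as the arm can. A call is refused whole if a number of a shift passes 50 or a number of a turn 8.59, either way. A call with a gripper value outside its range is refused whole. The fingers move at their own pace and stop on an object; the grip force is fixed at half the most. Time passes only in rows, so rows that do not move let the fingers close, or fill a call up. It gives the time, the measured TCP pose, the force, the opening and the grip force at its end, in the units of the state.
- ctrl.get_obs(): the state, without advancing time (a new reading comes with each control period).
- ctrl.camera(name): name is "scene" or "top" or "wrist"; returns a dict with "color" (480x640x3 uint8, red, green, blue), "z_map" (480x640 float32, m along the optical axis (not along the pixel's ray), 0 where there is no reading), "mtx" (3x3 intrinsics, pixels), "extrinsics" (4x4, takes a point from camera to world coordinates); the wrist camera has in their place "hand_eye" (4x4, takes a point from camera to tool coordinates, whose origin is the TCP and whose axes are the flange's). Camera axes: x right, y down, z forward; pixel columns grow to the right and rows downward; lengths in m; the calibration is good to about 2 mm. A picture is of the moment at which its call begins: read the wrist's pose just before it.
- ctrl.hand_in(): hands the job in; it is judged then, once.
The state is a dict: "time_s": time; "q": joint angles; "dq": joint speeds; "joint_efforts": joint torques, N m; "eef_pos": TCP position; "eef_rot": TCP orientation; "wrist_force": force on the tool from outside, world axes, zero at the start; "torque": the same for the moment, N m; "opening": opening from 0.0 (shut) to 1.0 (fully open); "grasp_force": force on a finger pad.
Only numpy, scipy, OpenCV 4.12 (cv2) and the standard library are available. Lean on these libraries where they do the work, as an engineer would, in place of code of your own. Each camera call takes 0.05 s, during which the arm holds its last target. There are 200 camera calls.

## Working session

There is one attempt and no reset: what is moved stays moved. The work goes in short steps, Python scripts to look and compute and a tool call to move; the robot and the scene stay as the last step left them, time stands still between calls to the robot, and variables do not carry over. Pictures are saved under pics/ and viewed, at most 10 in all, crops included, and the job is handed in when it is done.

Besides the shell and the picture viewer there is one more tool, called after "Request:" in YAML: its name, and indented under it one key for each argument. send_rows: Moves the arm, as the interface text tells. Its arguments: {"type":"object","properties":{"motion":{"type":"array","items":{"type":"array","items":{"type":"number"}}}},"required":["motion"]}

```bash
mkdir -p pics
python3 - <<'E'
from bench import ctrl
import cv2,numpy as np
o=ctrl.get_obs();print(o)
for n in("scene","top"):
    c=ctrl.camera(n);cv2.imwrite(f"pics/{n}1.png",c["color"][:,:,::-1]);np.savez(f"{n}1.npz",**c)
    print(n,np.round(c["mtx"],1).tolist(),np.round(c["extrinsics"],3).tolist())
E
```

```text
{'time_s': 0.0, 'q': array([-1.43829368e+00,  1.81555427e-01,  1.60803720e+00, -2.16747150e-05,
        1.35379490e+00, -2.06296962e-01]), 'dq': array([-0.00134682, -0.00171787, -0.00093222, -0.00200795, -0.00049458,
        0.00023194]), 'joint_efforts': array([-5.55411370e-04, -4.44867539e+01, -3.51344669e+01, -4.33494215e-04,
        9.13886499e-03,  9.97825396e-06]), 'eef_pos': array([ 0.19103918, -0.54173415,  0.23036196]), 'eef_rot': array([-8.97214943e-04,  9.85685340e-01,  1.68593015e-01,  2.25314113e-05]), 'wrist_force': array([ 0.13440408, -0.04972907,  0.02679881]), 'torque': array([-0.02035308,  0.00898282,  0.06822546]), 'grasp_force': 0.0, 'opening': 1.0022091864725373}
scene [[599.2, 0.0, 316.6], [0.0, 599.2, 243.7], [0.0, 0.0, 1.0]] [[-0.599, -0.575, 0.558, -0.017], [-0.801, 0.43, -0.417, 0.648], [0.0, -0.696, -0.718, 0.85], [0.0, 0.0, 0.0, 1.0]]
top [[507.6, 0.0, 326.3], [0.0, 507.6, 226.7], [0.0, 0.0, 1.0]] [[0.004, -0.984, 0.178, 0.462], [-0.999, -0.011, -0.037, 0.218], [0.038, -0.178, -0.983, 0.898], [0.0, 0.0, 0.0, 1.0]]
```

View pics/scene1.png

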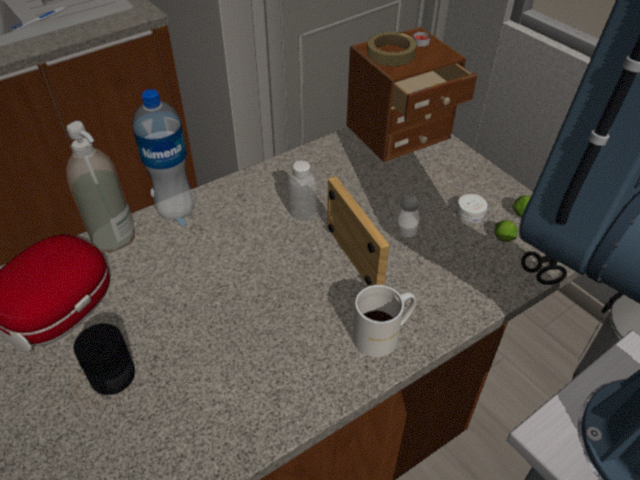

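View pics/top1.png

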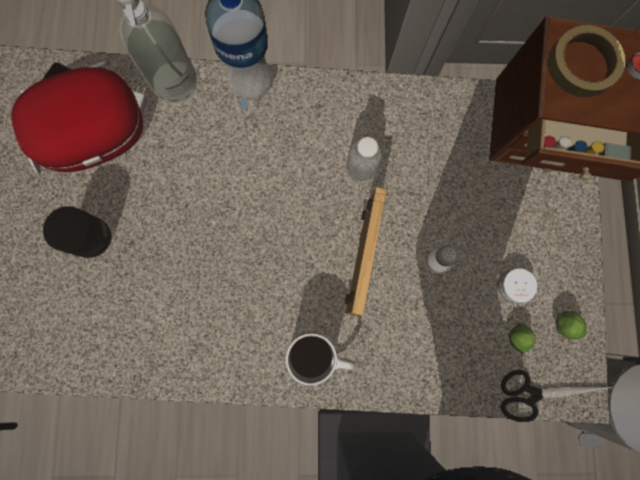

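The scene view shows the feet (335,222), (372,246), (370,281) on the board's left face, so the grooved face looks toward −y, at the salt (408,222). In the top view the board's upper edge runs from (380,190) to (358,313). The bottle is at (365,150), the mug at (312,360) and the salt at (443,258).

```bash
cat > h.py <<'E'
import numpy as np
def cloud(f):
    c=np.load(f);z=c["z_map"];v,u=np.indices(z.shape);K=c["mtx"]
    p=np.stack([(u-K[0,2])*z/K[0,0],(v-K[1,2])*z/K[1,1],z],-1)
    return p@c["extrinsics"][:3,:3].T+c["extrinsics"][:3,3],z,c["color"]
E
python3 - <<'E'
from h import *
import cv2
p,z,_=cloud("top1.npz")
def box(n,u0,u1,v0,v1,lo,hi):
    q=p[v0:v1,u0:u1].reshape(-1,3);q=q[(q[:,2]>lo)&(q[:,2]<hi)]
    r=cv2.minAreaRect((q[:,:2]*1000).astype(np.float32))
    print(n,len(q),r,q.mean(0).round(4),q[:,2].max().round(4));return q
q=box("board",340,395,180,325,.12,.14)
d=np.linalg.svd(q[:,:2]-q[:,:2].mean(0),full_matrices=False)[2][0];print("dir",d)
box("bottle",335,395,125,185,.06,.2)
box("salt",425,470,230,280,.05,.2)
box("mug",280,360,330,390,.08,.2)
box("worktop",400,420,200,230,-.1,.1)
E
```

```text
board 1553 ((567.2955322265625, 122.13906860351562), (18.631622314453125, 199.8113555908203), 78.6649169921875) [0.5647 0.1232 0.1288] 0.1332
dir [-0.98049627  0.19653771]
bottle 978 ((730.3564453125, 124.11581420898438), (56.29444122314453, 46.94023513793945), 71.99337768554688) [0.7266 0.1255 0.1004] 0.1246
salt 458 ((564.7156372070312, -10.57333755493164), (34.291534423828125, 35.832889556884766), 55.02838134765625) [ 0.563  -0.0075  0.0777] 0.0918
mug 626 ((395.4054260253906, 203.07305908203125), (95.91979217529297, 77.82217407226562), 48.34187698364258) [0.3965 0.1976 0.0937] 0.1013
worktop 599 ((649.3212890625, 32.35320281982422), (36.10060119628906, 56.11964416503906), 89.06258392333984) [ 0.649   0.0325 -0.001 ] 0.0047
```

Request:
send_rows:
  motion:
    - [0, 0, -5.93, 0, 0, 0, 1]
    - [0, 0, -5.93, 0, 0, 0, 1]
    - [0, 0, -5.93, 0, 0, 0, 1]
    - [0, 0, -5.93, 0, 0, 0, 1]
    - [0, 0, -5.93, 0, 0, 0, 1]
    - [0, 0, -5.93, 0, 0, 0, 1]
    - [0, 0, -5.93, 0, 0, 0, 1]
    - [0, 0, -5.93, 0, 0, 0, 1]
    - [0, 0, -5.93, 0, 0, 0, 1]
    - [0, 0, -5.93, 0, 0, 0, 1]

```text
time_s: 1.1
eef_pos: [0.1911, -0.542, 0.2307]
eef_rot: [-0.0, 0.772, 0.636, 0.0]
wrist_force: [0.8, 0.5, -0.0]
opening: 0.002
grasp_force: 0.0
```

Request:
send_rows:
  motion:
    - [0, 0, 0, 33, 12, 0, 1]
    - [0, 0, 0, 33, 12, 0, 1]
    - [0, 0, 0, 33, 12, 0, 1]
    - [0, 0, 0, 33, 12, 0, 1]
    - [0, 0, 0, 33, 12, 0, 1]
    - [0, 0, 0, 33, 12, 0, 1]
    - [0, 0, 0, 33, 12, 0, 1]
    - [0, 0, 0, 33, 12, 0, 1]
    - [0, 0, 0, 33, 12, 0, 1]
    - [0, 0, 0, 33, 12, 0, 1]

```text
time_s: 2.1
eef_pos: [0.3737, -0.2407, 0.2311]
eef_rot: [-0.0, 0.773, 0.634, 0.0]
wrist_force: [0.9, 0.1, 0.2]
opening: -0.002
grasp_force: 0.0
```

Request:
send_rows:
  motion:
    - [0, 0, 0, 33, 12, 0, 1]
    - [0, 0, 0, 33, 12, 0, 1]
    - [0, 0, 0, 33, 12, 0, 1]
    - [0, 0, 0, 33, 12, 0, 1]
    - [0, 0, 0, 33, 12, 0, 1]
    - [0, 0, 0, 33, 12, 0, 1]
    - [0, 0, 0, 33, 12, 0, 1]
    - [0, 0, 0, 33, 12, 0, 1]
    - [0, 0, 0, 33, 12, 0, 1]
    - [0, 0, 0, 33, 12, 0, 1]

```text
time_s: 3.1
eef_pos: [0.556, 0.0594, 0.2308]
eef_rot: [-0.0, 0.773, 0.634, -0.0]
wrist_force: [0.9, -0.8, -0.8]
opening: 0.002
grasp_force: 0.0
```

Request:
send_rows:
  motion:
    - [0, 0, 0, 0, 0, 16, 1]
    - [0, 0, 0, 0, 0, 18, 1]
    - [0, 0, 0, 0, 0, 18, 1]
    - [0, 0, 0, 0, 0, 18, 1]
    - [0, 0, 0, 0, 0, 18, 1]
    - [0, 0, 0, 0, 0, 18, 1]
    - [0, 0, 0, 0, 0, 16, 1]
    - [0, 0, 0, 0, 0, 0, 1]
    - [0, 0, 0, 0, 0, 0, 1]
    - [0, 0, 0, 0, 0, 0, 1]

```text
time_s: 4.1
eef_pos: [0.5563, 0.0579, 0.1103]
eef_rot: [0.001, 0.773, 0.634, 0.001]
wrist_force: [0.3, -0.4, 0.1]
opening: -0.003
grasp_force: 0.0
```

Run:
```python
from bench import ctrl
import cv2,numpy as np
o=ctrl.get_obs();print(o["eef_pos"],o["wrist_force"])
for n in("scene","top"):
    c=ctrl.camera(n);np.savez(f"{n}2.npz",**c)
    im=c["color"][100:340,240:560] if n=="scene" else c["color"][120:360,260:580]
    cv2.imwrite(f"pics/{n}2.png",cv2.resize(im,None,fx=2,fy=2)[:,:,::-1])
```

```text
[0.55634862 0.0578725  0.11027103] [ 0.30964903 -0.40284542  0.07331162]
```

View pics/scene2.png

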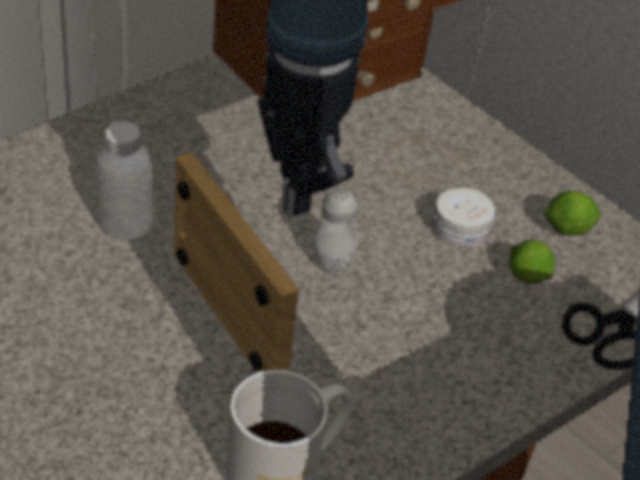

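The fingertips (295,205 in the crop) are clear of the board's grooved side and the salt (340,230). Pushing now.

Request:
send_rows:
  motion:
    - [0, 0, 0, 11, 0, 0, 1]
    - [0, 0, 0, 11, 0, 0, 1]
    - [0, 0, 0, 11, 0, 0, 1]
    - [0, 0, 0, 4, 0, 0, 1]
    - [0, 0, 0, 4, 0, 0, 1]
    - [0, 0, 0, 4, 0, 0, 1]
    - [0, 0, 0, 4, 0, 0, 1]
    - [0, 0, 0, 4, 0, 0, 1]
    - [0, 0, 0, 4, 0, 0, 1]
    - [0, 0, 0, 4, 0, 0, 1]

```text
time_s: 5.2
eef_pos: [0.5677, 0.118, 0.1093]
eef_rot: [-0.0, 0.773, 0.634, 0.0]
wrist_force: [-0.9, -0.2, -0.6]
opening: 0.001
grasp_force: 0.0
```

Run:
```python
from bench import ctrl
import cv2,numpy as np
c=ctrl.camera("scene");np.savez("scene3.npz",**c)
cv2.imwrite("pics/scene3.png",cv2.resize(c["color"][100:340,240:560],None,fx=2,fy=2)[:,:,::-1])
```

```text
(no output)
```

View pics/scene3.png

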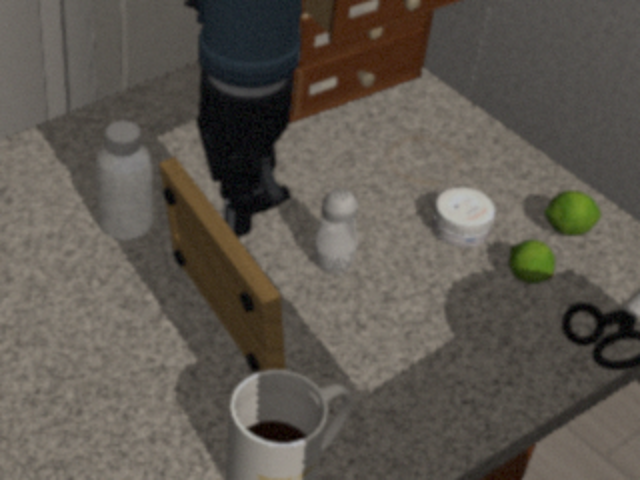

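The board leans; its top edge has shifted about 12 px left. I'll push a little further.

Request:
send_rows:
  motion:
    - [0, 0, 0, 4, 0, 0, 1]
    - [0, 0, 0, 4, 0, 0, 1]
    - [0, 0, 0, 4, 0, 0, 1]
    - [0, 0, 0, 4, 0, 0, 1]
    - [0, 0, 0, 0, 0, 0, 1]
    - [0, 0, 0, 0, 0, 0, 1]
    - [0, 0, 0, 0, 0, 0, 1]
    - [0, 0, 0, 0, 0, 0, 1]
    - [0, 0, 0, 0, 0, 0, 1]
    - [0, 0, 0, 0, 0, 0, 1]

```text
time_s: 6.25
eef_pos: [0.5707, 0.1333, 0.1093]
eef_rot: [0.0, 0.773, 0.634, -0.0]
wrist_force: [0.4, 0.0, -0.8]
opening: -0.002
grasp_force: 0.0
```

Run:
```python
from bench import ctrl
import cv2,numpy as np
c=ctrl.camera("scene");np.savez("scene4.npz",**c)
cv2.imwrite("pics/scene4.png",cv2.resize(c["color"][100:340,160:480],None,fx=2,fy=2)[:,:,::-1])
from h import *
p,z,col=cloud("scene4.npz")
m=(p[...,2]>.016)&(p[...,2]<.034)&(abs(p[...,0]-.58)<.16)&(p[...,1]>.08)&(p[...,1]<.33)
hsv=cv2.cvtColor(col,cv2.COLOR_RGB2HSV);m&=hsv[...,1]>70
q=p[m];r=cv2.minAreaRect((q[:,:2]*1000).astype(np.float32));print(len(q),r,np.percentile(q[:,2],[5,50,95]),np.median(q,0))
```

```text
5720 ((554.4405517578125, 205.4243621826172), (131.58314514160156, 260.0275573730469), 78.53560638427734) [0.02185837 0.02536764 0.02804729] [0.57241658 0.20577756 0.02536764]
```

View pics/scene4.png

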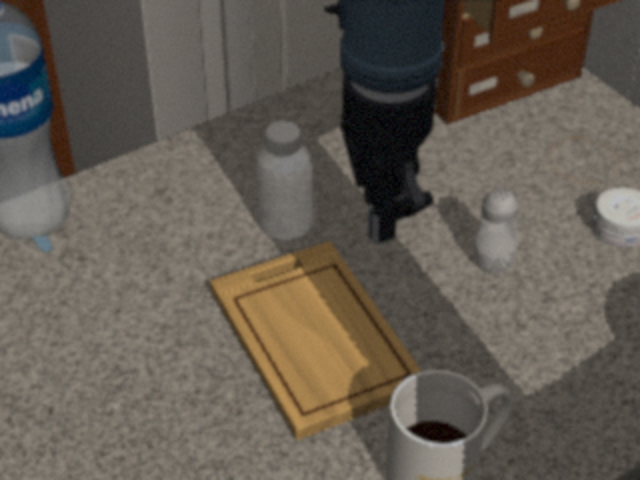

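The board lies grooved face up, corners at about (210,283), (330,243), (418,372) and (300,433) in the crop. The bottle, mug and salt stand in place.

Run:
```python
from h import *
p,z,_=cloud("scene4.npz");print("px",np.median(p[262:267,316:321].reshape(-1,3),0))
c=np.load("scene4.npz");K=c["mtx"];E=c["extrinsics"]
for u,v in [(210,283),(330,243),(418,372),(300,433),(316.5,328.6)]:
    r=E[:3,:3]@np.linalg.solve(K,[u/2+160,v/2+100,1]);P=E[:3,3]+r*(.024-E[2,3])/r[2];print(P.round(3))
from bench import ctrl
pos=ctrl.get_obs()["eef_pos"]
print(pos)
```

```text
px [0.57982161 0.19887239 0.02605173]
[0.689 0.244 0.024]
[0.664 0.118 0.024]
[0.483 0.156 0.024]
[0.492 0.282 0.024]
[0.58  0.198 0.024]
[0.57075421 0.13333336 0.10930485]
```

Request:
send_rows:
  motion:
    - [0, 0, 0, 13, -0.5, 0, 1]
    - [0, 0, 0, 13.5, -0.5, 0, 1]
    - [0, 0, 0, 13.5, -0.5, 0, 1]
    - [0, 0, 0, 13.5, -0.5, 0, 1]
    - [0, 0, 0, 13.5, -0.5, 0, 1]
    - [0, 0, 0, 0, 0, 20, 1]
    - [0, 0, 0, 0, 0, 20, 1]
    - [0, 0, 0, 0, 0, 20, 1]
    - [0, 0, 0, 0, 0, 12, 1]
    - [0, 0, 0, 0, 0, 3, 1]

```text
time_s: 7.3
eef_pos: [0.5802, 0.2, 0.0325]
eef_rot: [-0.001, 0.773, 0.634, -0.001]
wrist_force: [-0.2, 0.2, -0.4]
opening: 0.004
grasp_force: 0.0
```

Request:
send_rows:
  motion:
    - [0, 0, 0, 0, 0, 1, 1]
    - [0, 0, 0, 0, 0, 1, 1]
    - [0, 0, 0, 0, 0, 1, 1]
    - [0, 0, 0, 0, 0, 1, 1]
    - [0, 0, 0, 0, 0, 1, 1]
    - [0, 0, 0, 0, 0, 1, 1]
    - [0, 0, 0, 0, 0, 1, 1]
    - [0, 0, 0, 0, 0, 1, 1]
    - [0, 0, 0, 0, 0, 1, 1]
    - [0, 0, 0, 0, 0, 0, 1]

```text
time_s: 8.3
eef_pos: [0.5812, 0.1996, 0.0251]
eef_rot: [-0.0, 0.773, 0.634, -0.0]
wrist_force: [0.3, 0.1, 0.1]
opening: -0.003
grasp_force: 0.0
```

Request:
send_rows:
  motion:
    - [0, 0, 0, 0, 0, 0.5, 1]
    - [0, 0, 0, 0, 0, 0.5, 1]
    - [0, 0, 0, 0, 0, 0.5, 1]
    - [0, 0, 0, 0, 0, 0.5, 1]
    - [0, 0, 0, 0, 0, 0, 1]
    - [0, 0, 0, 0, 0, 0, 1]
    - [0, 0, 0, 0, 0, 0, 1]
    - [0, 0, 0, 0, 0, 0, 1]
    - [0, 0, 0, 0, 0, 0, 1]
    - [0, 0, 0, 0, 0, 0, 1]

```text
time_s: 9.3
eef_pos: [0.5815, 0.1996, 0.0241]
eef_rot: [0.0, 0.773, 0.634, -0.0]
wrist_force: [-2.7, -0.3, 6.8]
opening: 0.0
grasp_force: 3.1
```

Request:
send_rows:
  motion:
    - [0, 0, 0, 0, 0, 0.5, 1]
    - [0, 0, 0, 0, 0, 0.5, 1]
    - [0, 0, 0, 0, 0, 0, 1]
    - [0, 0, 0, 0, 0, 0, 1]
    - [0, 0, 0, 0, 0, 0, 1]
    - [0, 0, 0, 0, 0, 0, 1]
    - [0, 0, 0, 0, 0, 0, 1]
    - [0, 0, 0, 0, 0, 0, 1]
    - [0, 0, 0, 0, 0, 0, 1]
    - [0, 0, 0, 0, 0, 0, 1]

```text
time_s: 10.3
eef_pos: [0.5815, 0.1997, 0.024]
eef_rot: [0.0, 0.773, 0.634, -0.0]
wrist_force: [-6.8, -0.8, 13.8]
opening: -0.003
grasp_force: 6.7
```

Run:
```python
from bench import ctrl
import cv2
c=ctrl.camera("scene")
cv2.imwrite("pics/scene5.png",cv2.resize(c["color"][100:360,160:480],None,fx=2,fy=2)[:,:,::-1])
```

```text
(no output)
```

View pics/scene5.png

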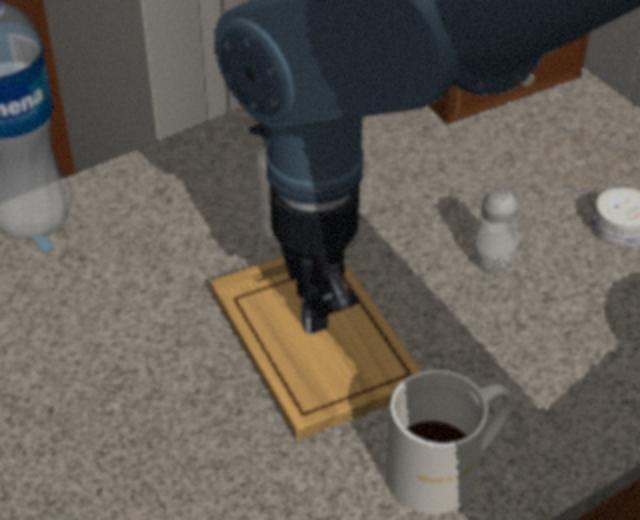

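The fingertips press at (316,325), the board's middle, and everything else is in place. I'll ease the sideways load a little before handing in.

Request:
send_rows:
  motion:
    - [0, 0, 0, 0, -0.3, 0, 1]
    - [0, 0, 0, 0, -0.3, 0, 1]
    - [0, 0, 0, 0, 0, 0, 1]
    - [0, 0, 0, 0, 0, 0, 1]
    - [0, 0, 0, 0, 0, 0, 1]
    - [0, 0, 0, 0, 0, 0, 1]
    - [0, 0, 0, 0, 0, 0, 1]
    - [0, 0, 0, 0, 0, 0, 1]
    - [0, 0, 0, 0, 0, 0, 1]
    - [0, 0, 0, 0, 0, 0, 1]

```text
time_s: 11.35
eef_pos: [0.5815, 0.1997, 0.024]
eef_rot: [0.0, 0.773, 0.634, 0.0]
wrist_force: [-4.1, -0.9, 12.0]
opening: -0.0
grasp_force: 5.8
```

```bash
python3 -c "
from bench import ctrl
print(ctrl.hand_in())"
```

```text
the job is handed in; nothing more can be done
None
```

I toppled the board onto its feet, grooved face up, and handed the job in at about 11 s with the fingertips holding its middle down at about 12 N; the salt shaker and mug looked unmoved in the last picture, where the arm hid the bottle, which was standing in place after the topple.

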